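# Level the bench shelf with its screw foot, pressed down

### The arm

A 6-joint arm with a two-finger parallel gripper is mounted at the origin on the work surface; the furniture and walls round the work are solid. World frame = base frame: x ahead of the robot, y to its left, z up, the work surface at z = 0. Lengths are in m, angles in degrees, forces in N, time in s.
With the tool pointing down it reaches from about 0.275 to 0.85 m from the base axis. Payload 5.2 kg.
Tool frame: the origin (TCP) lies between the finger pads; the fingertips stand ahead of it and the grasp point (between the pads) lies 2 mm behind it (ctrl.tcp_to_tips is the z of the fingertips in the tool frame, in m); z points along the fingers, y is the direction in which the jaws open and shut (so a half turn about z gives the same grasp; the last joint's range is limited). The gripper opens to 85 mm and grips with 20 to 120 N. Pads are 22 mm wide; open, the fingers measure 114 mm over their backs; the gripper's body (76 mm by 85 mm) begins 54 mm behind the grasp point. The pads swing forward as they close: fully open they stand 13 mm farther back than shut.
Start: joints at [-74.989, 14.817, 87.949, -0, 77.235, -11.62], TCP at [0.247, -0.492, 0.248] pointing down, gripper open.
Joint ranges: [-179.93, 179.93], [-52.35, 119.4], [10.71, 147.94], [-69.91, 249.91], [12.55, 155.21], [-178.61, 178.61]. Speed limits (degrees/s): [147.25, 147.25, 180, 180, 180, 180].

### API

Orientations are given as [roll, pitch, yaw] about the fixed x, y, z axes, in that order (R = Rz(yaw) Ry(pitch) Rx(roll)).
In Python, from station import ctrl gives the robot as it stands.
- The arm moves only by the shell command python3 -m pendant 'ROWS' [FORCE]. ROWS is JSON, a list of rows, each a list of 7 numbers: the shift along the tool's x, y, z in m, then the turn, a rotation vector about the tool's x, y, z in rad, then the gripper command: -1 is shut, 1 is fully open, values between are in proportion. In form: [[tx, ty, tz, rx, ry, rz, claw], ...]. A call has 1 to 8 rows; each row is the pose to reach, as a shift and turn from the pose commanded when the call began, along the tool's axes at that moment; what a row does not reach only later rows make up. A row lasts 1/10 s, in which the tool goes at most 50 mm and 8.59 degrees, less where a joint would pass 70% of its speed; a pose out of reach is approached as far as the arm can. A call with a gripper value outside its range is refused whole. The fingers move at their own pace and stop on an object; FORCE is the grip in N (left out, the last holds). Time passes only in rows, so rows that repeat a pose let the fingers close. It gives the time, the measured TCP pose, the force and the opening at its end, in the units of the state.
- ctrl.sense(): the state, without advancing time (a new reading comes with each control period).
- ctrl.camera(name): name is "side" or "top" or "wrist"; returns a dict with "color" (400x640x3 uint8, red, green, blue), "intrinsics" (3x3 intrinsics, pixels), "pose" (4x4, takes a point from camera to world coordinates). Camera axes: x right, y down, z forward; pixel columns grow to the right and rows downward; lengths in m; the calibration is good to about 2 mm. A picture is of the moment at which its call begins. There is no depth.
- ctrl.hand_in(): hands the job in, once; it reports no verdict.
The state is a dict: "time_s": time; "joints": joint angles; "dq": joint speeds; "tau": joint torques, N m; "tool_pos": TCP position; "ee_rot": TCP orientation; "contact_force": force on the tool from outside, world axes, zero at the start; "wrist_torque": the same for the moment, N m; "width": finger opening in m.
Only numpy, scipy, OpenCV 4.12 (cv2) and the standard library are available. Lean on these libraries where they do the work, as an engineer would, in place of code of your own. Each camera call takes 0.05 s, during which the arm holds its last target.

### The job

Stand the spirit level on its base on the small hinged shelf, lengthwise between the hinge and the foot handle, and let go of it. Then take the foot handle, press the shelf down firmly until its foot stands on the steel seat below, and turn the handle, still pressing, until the bubble rests between the two lines of the vial. Finish while holding the handle like that: keep gripping it and pressing the shelf down, do not let go.

Things in the scene. Friction and masses are not known exactly. Their poses are not given: they have to be found in the camera images.
- level_center (a point): Spirit level: a loose aluminium bar, 220 long (its x axis) x 26 wide (y) x 50 mm high (z), about 0.23 kg, black end caps, standing on its base on the bench; the vial lies in a 60 mm cut-out in the middle of the top. The point is the centre of the bar, 25 mm above its base. Grasp it across the 26 mm width; at mid length the flat sides reach 34 mm above the base.
- level_bubble (a joint): Bubble in the level's vial: metres from the middle of the vial towards the level's +x end, 0 is centred. It drifts towards the higher end of the level, about 0.9 mm per milliradian of slope, and needs about 1.5 s to settle; its travel ends at +-0.020. The bubble is 15 mm long, the two black lines on the vial stand at +-12 mm, so it is between the lines within about +-4 mm.
- shelf_rest (a point): Point on the upper face of the hinged wooden shelf board (360 x 110 x 18 mm, long side along its y axis, z up out of the board, top about 75 mm above the bench), at the place for the middle of the spirit level. The hinge is 120 mm from here towards +y, the axis of the foot 180 mm towards -y, the board's long edges 55 mm to either side in x.
- foot_lift (a joint): How far the shelf's foot (threaded stem, rubber pad, under the handle) is off the steel seat on the base plank, rad about the hinge: a spring lifts it to 0.040 (12 mm gap); 0 is seated, a hard stop. The level's weight does not close it; it takes 5 to 7 N down at the handle, then the force rises steeply (12 N is ample). Let go, it lifts again. The shelf's slope counts only when seated.
- foot_handle (a point): Black bar handle of the foot, upright grip 50 long (its x axis) x 14 wide (y) x 34 mm high, on a 54 mm knurled steel disc 10 mm thick that lies on the shelf near the end away from the hinge. The point is on the turning axis, 13 mm below the handle's top and 20 mm above the disc; z points up along the turning axis. Grasp it across the 14 mm. Gripped, the handle can be pushed down and turned.
- foot_knob (a joint): Turn of the foot handle in rad, 0 at the start, positive anticlockwise seen from above, stops at +-1.5, stays where it is left (about 0.25 N m to turn). Turning by +1 rad winds the foot out and raises that end of the seated shelf by 5.4 mm at the handle (slope 0.018 rad, bubble about 16 mm). At the start the foot is too short; under 1.3 rad of turn, one grasp, is enough.

How it is judged:
By the outcome, as a careful person would: the job done as asked, in the order asked, and still so for the second after the job is handed in, while the arm keeps its last pose, push and grip.
It also fails if it takes over 61 s, if anything falls off the work surface, if the arm or the gripper's body presses on something with over 40 N, if the wrist force passes 120 N, or if a joint passes its speed limit or range.

## Working session

There is one attempt and no reset: what is moved stays moved. The work goes in short steps, Python scripts to look and compute and a shell command to move; the robot and the scene stay as the last step left them, time stands still between calls to the robot, and variables do not carry over. Pictures are saved under pics/ and viewed, and the job is handed in when it is done.

```bash
ls; mkdir -p pics
cat > h.py <<'E'
import numpy as np,cv2
from station import ctrl
from scipy.spatial.transform import Rotation as R
def snap(name,fn):
    c=ctrl.camera(name); cv2.imwrite(f'pics/{fn}.png',c['color'][:,:,::-1]); np.savez(f'pics/{fn}.npz',K=c['intrinsics'],T=c['pose']); return c
def load(fn):
    z=np.load(f'pics/{fn}.npz'); return z['K'],z['T']
def ray(fn,u,v):
    K,T=load(fn); d=T[:3,:3]@(np.linalg.inv(K)@[u,v,1]); return T[:3,3],d/np.linalg.norm(d)
def tri(*obs):
    A=np.zeros((3,3));b=np.zeros(3);rs=[ray(*o) for o in obs]
    for o,d in rs:
        P=np.eye(3)-np.outer(d,d);A+=P;b+=P@o
    x=np.linalg.solve(A,b); return x,[round(1000*np.linalg.norm((np.eye(3)-np.outer(d,d))@(x-o)),1) for o,d in rs]
def onz(fn,u,v,z):
    o,d=ray(fn,u,v); return o+d*(z-o[2])/d[2]
def proj(fn,p):
    K,T=load(fn); q=T[:3,:3].T@(np.array(p)-T[:3,3]); q=K@q; return q[:2]/q[2]
def crop(fn,x0,y0,x1,y1,s,out):
    im=cv2.imread(f'pics/{fn}.png')[y0:y1,x0:x1]; cv2.imwrite(f'pics/{out}.png',cv2.resize(im,None,fx=s,fy=s,interpolation=cv2.INTER_CUBIC))
E
python3 - <<'E'
from h import *
np.set_printoptions(precision=4,suppress=True)
for n in ['side','top','wrist']: 
    c=snap(n,n+'0'); print(n,c['intrinsics'],c['pose'])
s=ctrl.sense();print(s,ctrl.tcp_to_tips)
E
```

```text
pics
side [[494.3785   0.     323.4467]
 [  0.     494.3785 191.2176]
 [  0.       0.       1.    ]] [[-0.9999  0.0129  0.0029  0.5242]
 [ 0.0028  0.4268 -0.9043  1.1025]
 [-0.0129 -0.9042 -0.4268  0.5988]
 [ 0.      0.      0.      1.    ]]
top [[446.0846   0.     311.5924]
 [  0.     446.0846 201.8816]
 [  0.       0.       1.    ]] [[ 0.0124 -0.9936  0.1122  0.3978]
 [-0.9999 -0.0121  0.0034  0.0533]
 [-0.002  -0.1123 -0.9937  1.1463]
 [ 0.      0.      0.      1.    ]]
wrist [[318.4355   0.     320.4098]
 [  0.     318.4355 196.0681]
 [  0.       0.       1.    ]] [[ 0.4478 -0.8582 -0.2511  0.3112]
 [-0.8942 -0.4303 -0.1239 -0.4575]
 [-0.0018  0.28   -0.96    0.3739]
 [ 0.      0.      0.      1.    ]]
{'time_s': 0.15, 'joints': array([-74.9889,  14.8505,  87.9963,   0.    ,  77.235 , -11.6187]), 'dq': array([-0.0442, -0.0977, -0.204 ,  0.0427, -0.0473, -0.0276]), 'tau': array([  0.002 , -44.6383, -29.0822,  -0.0004,   0.0082,  -0.    ]), 'tool_pos': array([ 0.2465, -0.4913,  0.2477]), 'ee_rot': array([-179.9199,   -0.0165,   26.6297]), 'contact_force': array([ 0.2637, -0.2091, -0.0184]), 'wrist_torque': array([-0.0392,  0.0168, -0.0078]), 'width': 0.08535253294126242} 0.017
```

View pics/side0.png

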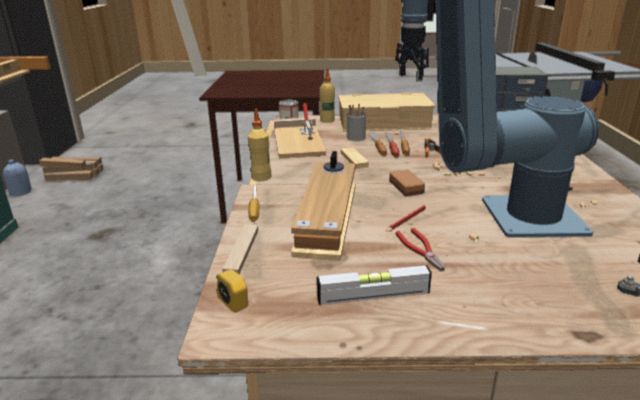

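View pics/top0.png

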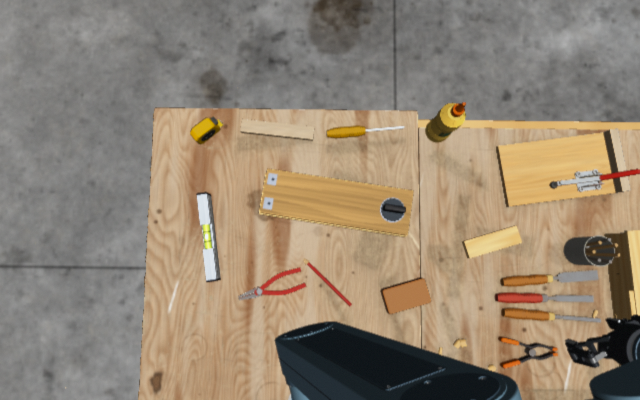

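View pics/wrist0.png

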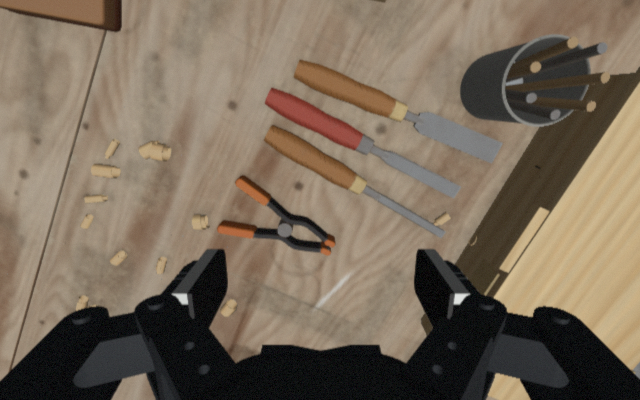

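Run:
```python
from h import *
crop('top0',180,160,430,300,3.2,'t_a'); crop('side0',280,140,450,310,3.5,'s_a')
```

```text
(no output)
```

View pics/t_a.png

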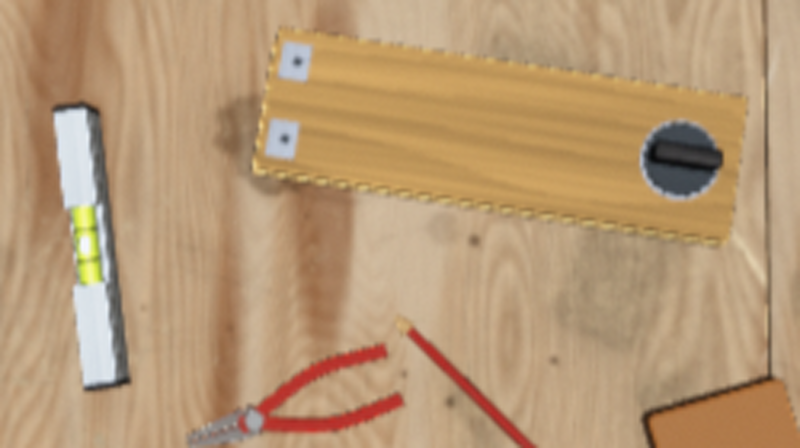

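View pics/s_a.png

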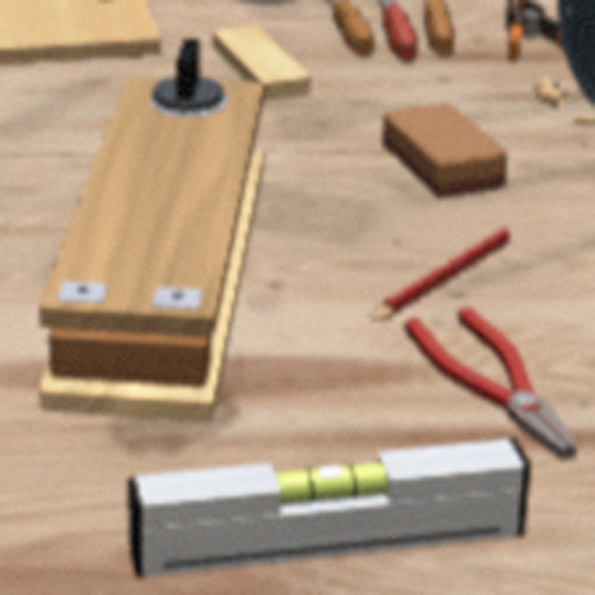

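Run:
```python
from h import *
np.set_printoptions(precision=4,suppress=True)
t=lambda x,y:('top0',180+x/3.2-.3,160+y/3.2-.3)
s=lambda x,y:('side0',280+x/3.5-.3,140+y/3.5-.3)
P={}
for n,a,b in [('vial',(87,245),(331,480)),('lev +x end top far(L)',(53,107),(136,480)),('lev -x end top',(86,388),(522,440)),
 ('hinge corner +x',(278,28),(40,310)),('hinge corner -x',(255,170),(212,322)),('far -x',(725,245),(265,85)),('far +x',(748,97),(130,78)),('handle top',(686,153),(189,40)),
 ('plate1',(297,62),(82,290)),('plate2',(285,139),(177,296))]:
    x,e=tri(t(*a),s(*b)); P[n]=x; print(n,x,e)
d=P['far -x']-P['hinge corner -x'];print(np.linalg.norm(d),np.degrees(np.arctan2(d[1],d[0])))
d=P['far +x']-P['hinge corner +x'];print(np.linalg.norm(d),np.degrees(np.arctan2(d[1],d[0])))
for n,p in {'hc+':(278,28),'hc-':(255,170),'f-':(725,245),'f+':(748,97)}.items(): print(n,onz(*t(*p),.078))
for p in [(53,107),(86,388)]:print(onz(*t(*p),.05))
```

```text
vial [0.4327 0.3144 0.0436] [np.float64(1.2), np.float64(1.2)]
lev +x end top far(L) [0.5381 0.3398 0.063 ] [np.float64(0.1), np.float64(0.1)]
lev -x end top [0.3265 0.3063 0.0627] [np.float64(0.2), np.float64(0.2)]
hinge corner +x [0.5994 0.1682 0.0702] [np.float64(1.0), np.float64(1.0)]
hinge corner -x [0.4919 0.1831 0.0685] [np.float64(0.6), np.float64(0.6)]
far -x [ 0.4385 -0.1697  0.0805] [np.float64(0.1), np.float64(0.1)]
far +x [ 0.5478 -0.188   0.081 ] [np.float64(2.1), np.float64(2.1)]
handle top [ 0.5005 -0.1314  0.1339] [np.float64(1.0), np.float64(1.0)]
plate1 [0.5731 0.1526 0.0752] [np.float64(0.3), np.float64(0.3)]
plate2 [0.514  0.1604 0.0744] [np.float64(0.5), np.float64(0.5)]
0.3570563424833545 -98.59344446668534
0.3600537625009726 -98.23663211856974
hc+ [0.5989 0.1673 0.078 ]
hc- [0.4904 0.182  0.078 ]
f- [ 0.4386 -0.1702  0.078 ]
f+ [ 0.5503 -0.1889  0.078 ]
[0.5399 0.3432 0.05  ]
[0.3255 0.3093 0.05  ]
```

```bash
python3 -m pendant '[[0.05,-0.04,-0.01,0,0,0.05,1],[0.1,-0.08,-0.02,0,0,0.1,1],[0.15,-0.12,-0.03,0,0,0.15,1],[0.2,-0.16,-0.04,0,0,0.2,1],[0.25,-0.2,-0.05,0,0,0.25,1],[0.3,-0.24,-0.05,0,0,0.3,1],[0.35,-0.29,-0.05,0,0,0.3,1],[0.385,-0.32,-0.05,0,0,0.3,1]]'; python3 -m pendant '[[0,0,0,0,0,0,1],[0,0,0,0,0,0,1],[0,0,0,0,0,0,1]]'; python3 -c "
from h import *
snap('wrist','w1')"
```

```text
time_s: 0.95
tool_pos: [0.4084, -0.1274, 0.2952]
ee_rot: [180.0, -0.0, 9.4]
contact_force: [0.6, -0.5, -0.1]
width: 0.0855
time_s: 1.25
tool_pos: [0.4078, -0.13, 0.2947]
ee_rot: [180.0, 0.0, 9.4]
contact_force: [0.5, 0.1, 0.5]
width: 0.0854
```

View pics/w1.png

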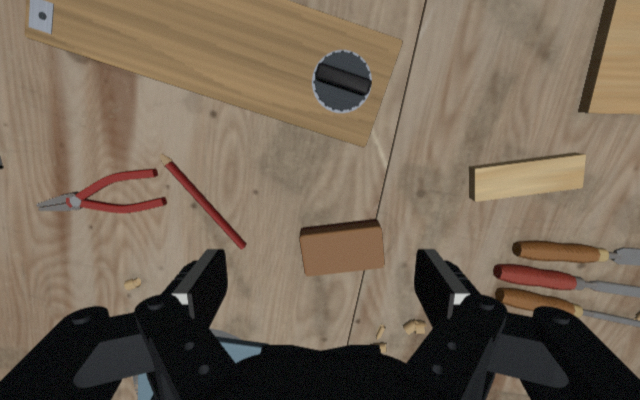

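```bash
python3 -m pendant '[[0.01,-0.05,0,0,0,0,1],[0.02,-0.1,0,0,0,0,1],[0.03,-0.15,0,0,0,0,1],[0.035,-0.2,0,0,0,0,1],[0.035,-0.2,0,0,0,0,1],[0.035,-0.2,0,0,0,0,1]]'; python3 -c "
from h import *
snap('wrist','w2')"; python3 -m pendant '[[0,-0.05,0.01,0,0,0,1],[0.01,-0.1,0.02,0,0,0,1],[0.02,-0.15,0.04,0,0,0,1],[0.025,-0.2,0.06,0,0,0,1],[0.03,-0.23,0.08,0,0,0,1],[0.03,-0.23,0.08,0,0,0,1],[0.03,-0.23,0.08,0,0,0,1]]'; python3 -c "
from h import *
snap('wrist','w3')"
```

```text
time_s: 1.9
tool_pos: [0.4098, 0.0734, 0.2948]
ee_rot: [180.0, 0.0, 9.5]
contact_force: [0.5, -0.6, -0.4]
width: 0.0853
time_s: 2.65
tool_pos: [0.4026, 0.3038, 0.2139]
ee_rot: [179.9, 0.1, 9.4]
contact_force: [0.3, 0.0, -0.2]
width: 0.0855
```

View pics/w2.png

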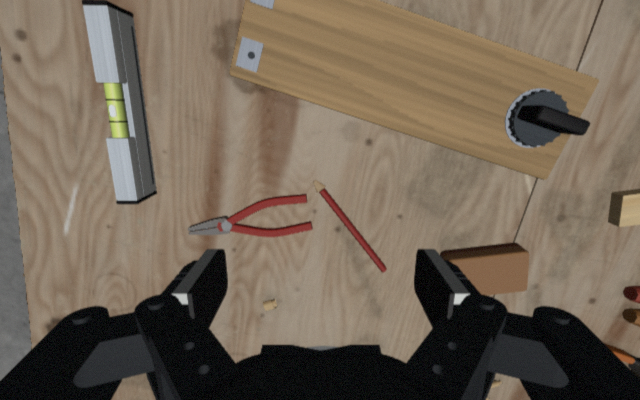

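View pics/w3.png

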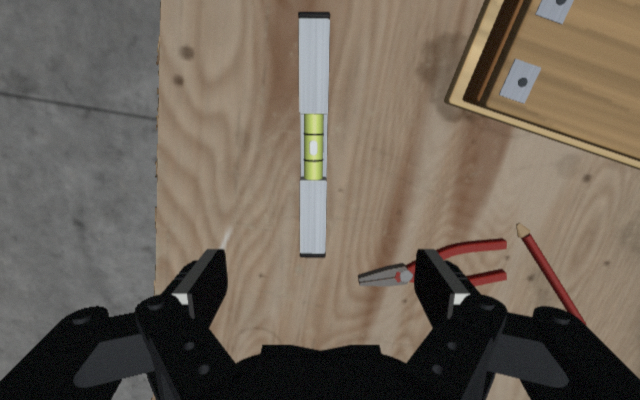

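Run:
```python
from h import *
crop('w3',270,0,350,280,2.1,'c3');crop('w2',490,70,610,200,5,'c2');crop('w1',290,20,410,160,4.2,'c1');crop('w2',70,0,170,210,2.8,'c2l')
ims=[cv2.imread(f'pics/{n}.png') for n in ['c1','c2']]
h=max(i.shape[0] for i in ims[:2]); 
cv2.imwrite('pics/m1.png',np.hstack([cv2.copyMakeBorder(i,0,h-i.shape[0],0,0,0) for i in ims])[:, :])
a,b=cv2.imread('pics/c3.png'),cv2.imread('pics/c2l.png');b=cv2.resize(b,(280,588));cv2.imwrite('pics/m2.png',np.hstack([a,b]));print(a.shape,b.shape,[i.shape for i in ims])
```

```text
(588, 168, 3) (588, 280, 3) [(588, 504, 3), (650, 600, 3)]
```

View pics/c1.png

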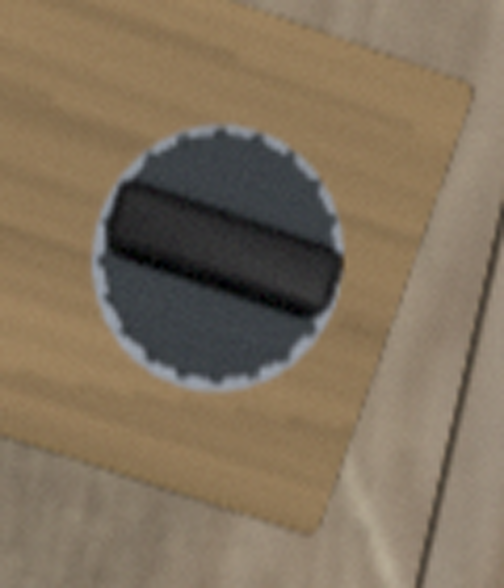

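View pics/c2.png

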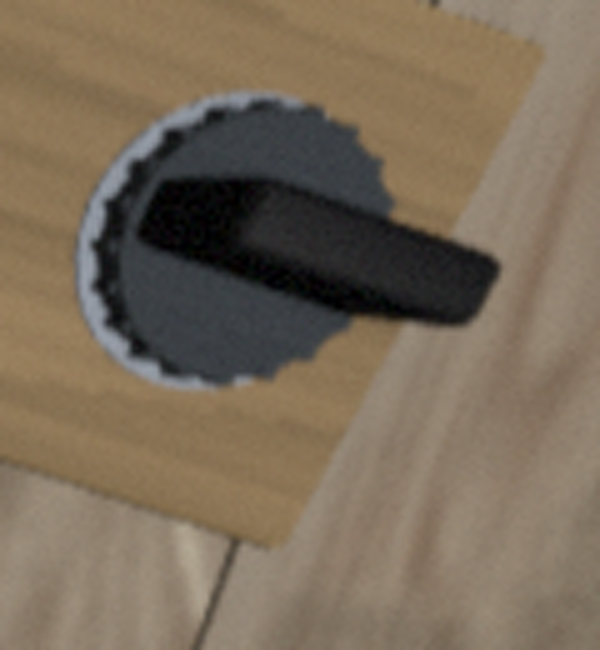

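View pics/m2.png

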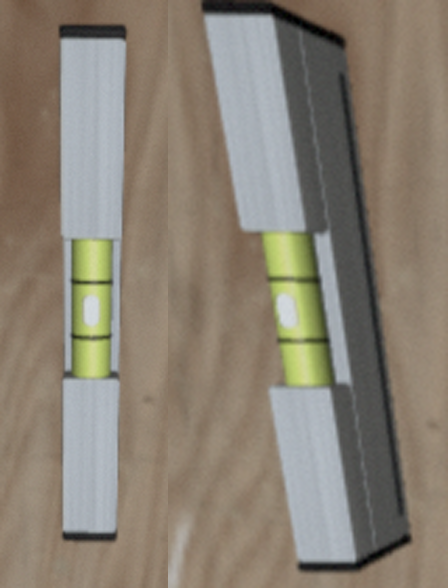

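Run:
```python
from h import *
np.set_printoptions(precision=4,suppress=True)
a=lambda x,y:('w3',270+x/2.1-.3,y/2.1-.3)
b=lambda x,y:('w2',70+x/2.8-.3,y/2.8-.3)
c1=lambda x,y:('w1',290+x/4.2-.4,20+y/4.2-.4)
c2=lambda x,y:('w2',490+x/5-.4,70+y/5-.4)
q=[]
for p,r in [((60,28),(36,4)),((126,27),(105,4)),((63,538),(131,568)),((116,537),(189,566))]:
    x,e=tri(a(*p),b(*r)); y=onz(*a(*p),.05); q.append(y); print(x,e,y)
q=np.array(q);c=q.mean(0);d=q[0]+q[1]-q[2]-q[3];print('level',c,np.degrees(np.arctan2(d[1],d[0])),np.linalg.norm(d)/2)
for p,r in [((342,257),(498,265)),((318,317),(468,325)),((227,247),(368,253))]: print('handle',tri(c1(*p),c2(*r)))
# board far corners
for p,r in [((472,90),(543,45)),((318,532),(278,547))]: print('board',tri(c1(*p),c2(*r)))
f=('w2',231,73);print('hc-',onz(*f,.075), onz('w2',250,55,.075))
u=onz('w1',26,39,.075);print('hc- w1',u)
for p in [(126,183),(342,257),(318,317),(108,240)]: print(onz(*c1(*p),.129))
for z in (.078,.088):
  print('disc', onz(*c1(218,258),z), onz(*c2(220 if z==.078 else 255,242),z))
print('top', onz('top0',180+686/3.2-.3,160+155/3.2-.3,.129))
```

```text
[0.5403 0.3464 0.0484] [np.float64(0.0), np.float64(0.0)] [0.54   0.3462 0.05  ]
[0.5446 0.3211 0.0487] [np.float64(0.1), np.float64(0.1)] [0.5444 0.3211 0.05  ]
[0.3247 0.3137 0.0498] [np.float64(0.1), np.float64(0.1)] [0.3248 0.3138 0.05  ]
[0.3297 0.2888 0.0499] [np.float64(0.3), np.float64(0.3)] [0.3294 0.2888 0.05  ]
level [0.4346 0.3175 0.05  ] 8.558941920350708 0.21755965906260422
handle (array([ 0.5046, -0.1572,  0.124 ]), [np.float64(0.1), np.float64(0.1)])
handle (array([ 0.4927, -0.1544,  0.1259]), [np.float64(0.6), np.float64(0.6)])
handle (array([ 0.5027, -0.1331,  0.1239]), [np.float64(0.1), np.float64(0.1)])
board (array([ 0.5501, -0.1857,  0.0791]), [np.float64(0.5), np.float64(0.5)])
board (array([ 0.4427, -0.1711,  0.0781]), [np.float64(0.2), np.float64(0.2)])
hc- [0.495  0.1817 0.075 ] [0.515  0.1643 0.075 ]
hc- w1 [0.4914 0.181  0.075 ]
[ 0.511  -0.1103  0.129 ]
[ 0.5043 -0.1565  0.129 ]
[ 0.492 -0.154  0.129]
[ 0.4997 -0.1085  0.129 ]
disc [ 0.5036 -0.134   0.078 ] [ 0.503  -0.1357  0.078 ]
disc [ 0.5029 -0.1335  0.088 ] [ 0.5035 -0.1362  0.088 ]
top [ 0.5006 -0.1324  0.129 ]
```

```bash
python3 -m pendant '[[0.02,-0.005,0.04,0,0,0.014,1],[0.034,-0.008,0.09,0,0,0.014,1],[0.034,-0.008,0.12,0,0,0.014,1],[0.034,-0.008,0.12,0,0,0.014,1]]'; python3 -c "
from h import *
snap('wrist','w4')"
```

```text
time_s: 3.1
tool_pos: [0.4328, 0.3153, 0.0917]
ee_rot: [179.9, 0.4, 8.4]
contact_force: [-0.7, -0.8, -0.1]
width: 0.0854
```

View pics/w4.png

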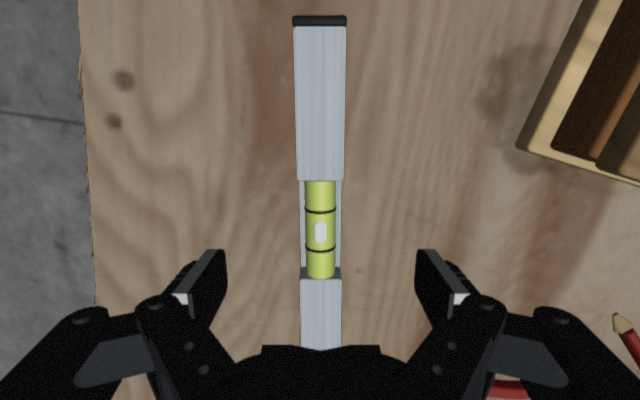

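```bash
python3 -m pendant '[[0.001,-0.002,0.03,0,0,0,1],[0.001,-0.002,0.055,0,0,0,1],[0.001,-0.002,0.068,0,0,0,1],[0.001,-0.002,0.068,0,0,0,1],[0.001,-0.002,0.068,0,0,0,-1],[0.001,-0.002,0.068,0,0,0,-1],[0.001,-0.002,0.068,0,0,0,-1],[0.001,-0.002,0.068,0,0,0,-1]]' 40;  python3 -m pendant '[[0,0,0,0,0,0,-1],[0,0,0,0,0,0,-1],[0,0,0,0,0,0,-1]]'
```

```text
time_s: 3.95
tool_pos: [0.435, 0.3212, 0.0278]
ee_rot: [-180.0, -0.1, 8.7]
contact_force: [-0.1, -2.2, 1.3]
width: 0.0281
time_s: 4.25
tool_pos: [0.4351, 0.3213, 0.0279]
ee_rot: [-180.0, -0.1, 8.7]
contact_force: [-0.1, -1.0, 6.2]
width: 0.0252
```

```bash
python3 -m pendant '[[0,0,-0.02,0,0,0,-1],[0,0,-0.05,0,0,0,-1],[0,0,-0.09,0,0,0,-1],[0,0,-0.13,0,0,0,-1],[0,0,-0.15,0,0,0,-1],[0,0,-0.15,0,0,0,-1],[0,0,-0.15,0,0,0,-1]]'; python3 -c "
from h import *
snap('wrist','w5');snap('side','s5')"
```

```text
time_s: 4.95
tool_pos: [0.434, 0.3209, 0.1761]
ee_rot: [180.0, 0.1, 8.6]
contact_force: [0.3, 0.3, -3.3]
width: 0.0255
```

View pics/w5.png

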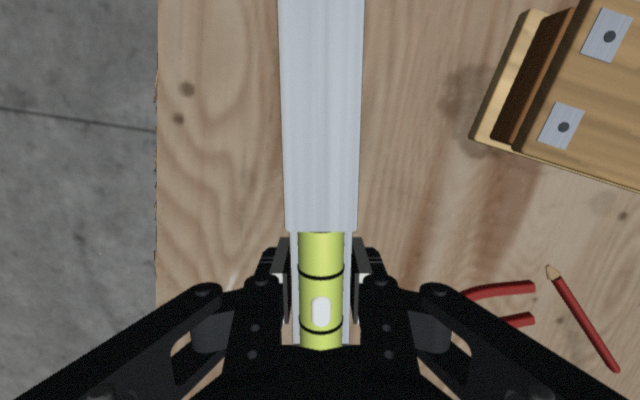

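View pics/s5.png

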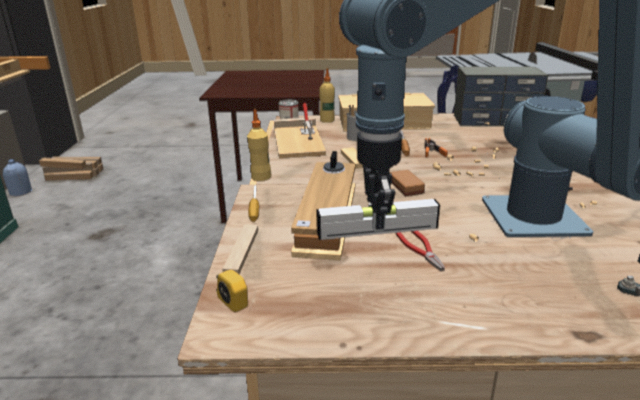

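```bash
python3 -m pendant '[[0.005,0.02,-0.02,0,0,-0.12,-1],[0.01,0.05,-0.03,0,0,-0.25,-1],[0.02,0.08,-0.03,0,0,-0.38,-1],[0.025,0.12,-0.03,0,0,-0.52,-1],[0.03,0.16,-0.03,0,0,-0.66,-1],[0.04,0.2,-0.03,0,0,-0.8,-1],[0.045,0.24,-0.03,0,0,-0.94,-1],[0.052,0.28,-0.03,0,0,-1.08,-1]]';python3 -m pendant '[[0,0,0,0,0,-0.1,-1],[0,0,0,0,0,-0.2,-1],[0,0,0,0,0,-0.2,-1],[0,0,0,0,0,-0.2,-1]]';  python3 -c "
from h import *
snap('wrist','w6');snap('top','t6')"
```

```text
time_s: 5.85
tool_pos: [0.5272, 0.0506, 0.2048]
ee_rot: [-179.8, 0.0, 70.8]
contact_force: [0.7, -1.0, -1.5]
width: 0.0249
time_s: 6.25
tool_pos: [0.5273, 0.0522, 0.2055]
ee_rot: [-179.8, 0.0, 81.8]
contact_force: [0.6, 0.0, -1.5]
width: 0.0251
```

View pics/w6.png

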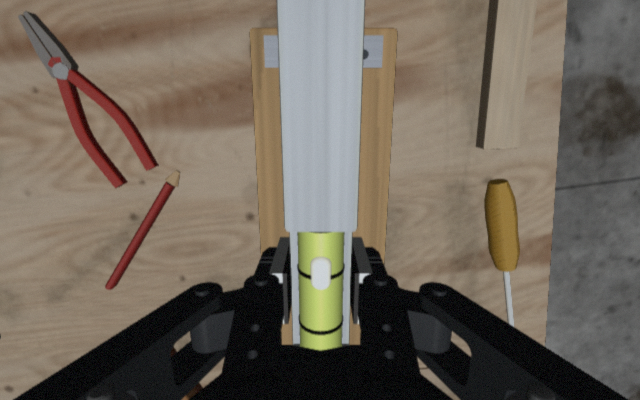

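View pics/t6.png

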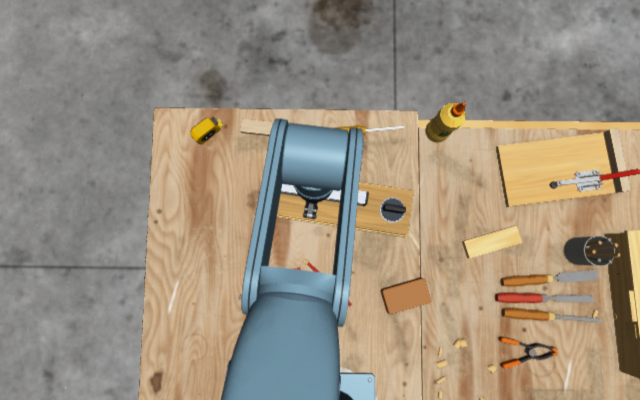

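```bash
python3 -m pendant '[[-0.0065,0.001,0.03,0,0,0,-1],[-0.0065,0.001,0.06,0,0,0,-1],[-0.0065,0.001,0.085,0,0,0,-1],[-0.0065,0.001,0.094,0,0,0,-1],[-0.0065,0.001,0.094,0,0,0,-1],[-0.0065,0.001,0.094,0,0,0,-1]]'; python3 -c "
from h import *
snap('side','s7');crop('s7',280,120,420,270,4,'s7c');print(ctrl.sense()['tool_pos'],ctrl.sense()['contact_force'])"
```

```text
time_s: 6.95
tool_pos: [0.5289, 0.0456, 0.1139]
ee_rot: [179.9, -0.0, 82.0]
contact_force: [0.9, 0.4, -1.9]
width: 0.0252
[0.52920483 0.04554119 0.11432182] [ 0.14780256  0.11871949 -1.84331204]
```

View pics/s7c.png

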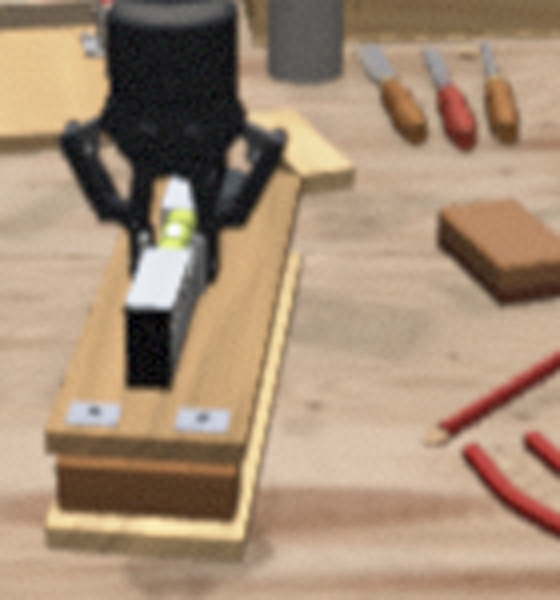

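```bash
python3 -m pendant '[[0,0,0.004,0,0,0,-1],[0,0,0.007,0,0,0,-1],[0,0,0.007,0,0,0,-1]]'; python3 -m pendant '[[0,0,0.002,0,0,0,-1],[0,0,0.002,0,0,0,-1]]';python3 -m pendant '[[0,0,0.002,0,0,0,-1],[0,0,0.002,0,0,0,-1]]'
```

```text
time_s: 7.3
tool_pos: [0.5286, 0.0454, 0.1063]
ee_rot: [179.9, 0.0, 82.0]
contact_force: [0.3, -0.0, 0.6]
width: 0.0255
time_s: 7.5
tool_pos: [0.5287, 0.0456, 0.1044]
ee_rot: [179.9, -0.0, 82.0]
contact_force: [1.5, 1.7, 1.9]
width: 0.0257
time_s: 7.7
tool_pos: [0.5288, 0.0454, 0.1031]
ee_rot: [179.9, -0.0, 82.0]
contact_force: [-1.6, 1.0, 10.9]
width: 0.0252
```

```bash
python3 -m pendant '[[0,0,-0.001,0,0,0,-0.3],[0,0,-0.001,0,0,0,-0.1],[0,0,-0.001,0,0,0,0.1],[0,0,-0.001,0,0,0,0.3],[0,0,-0.001,0,0,0,0.3],[0,0,-0.001,0,0,0,0.3]]'; python3 -m pendant '[[0,0,-0.02,0,0,0,0.3],[0,0,-0.05,0,0,0,0.3],[0,0,-0.09,0,0,0,0.3],[0,0,-0.12,0,0,0,0.3],[0,0,-0.12,0,0,0,0.3]]'; python3 -c "
from h import *
snap('wrist','w8');snap('side','s8');crop('s8',280,120,420,270,4,'s8c')"
```

```text
time_s: 8.3
tool_pos: [0.5281, 0.0455, 0.1028]
ee_rot: [-180.0, 0.0, 82.0]
contact_force: [0.7, -0.6, 1.1]
width: 0.0561
time_s: 8.8
tool_pos: [0.5308, 0.0453, 0.2278]
ee_rot: [179.5, -0.0, 82.0]
contact_force: [0.7, -0.4, 0.1]
width: 0.0553
```

View pics/s8c.png

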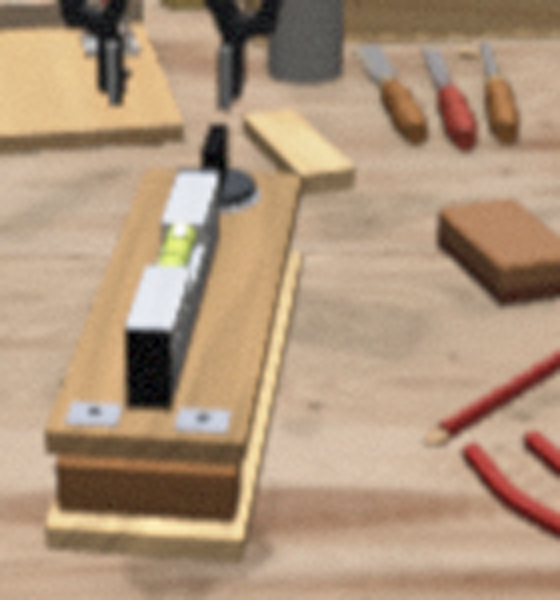

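View pics/w8.png

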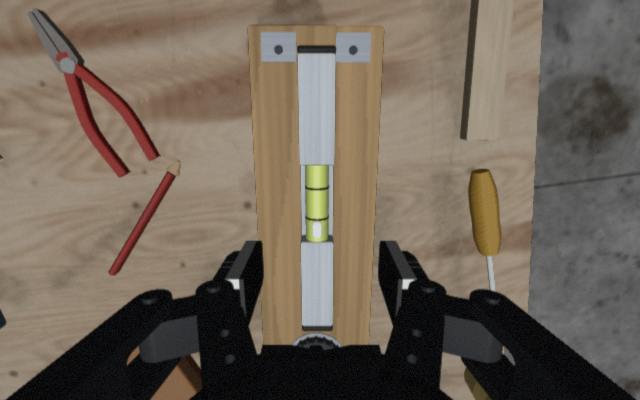

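```bash
python3 -m pendant '[[-0.04,0,0,0,0,0,0.3],[-0.09,0,0,0,0,0,0.3],[-0.14,-0.001,0,0,0,0,0.3],[-0.18,-0.0015,0,0,0,0,0.3],[-0.18,-0.0015,0.03,0,0,0,0.3],[-0.18,-0.0015,0.03,0,0,0,0.3],[-0.18,-0.0015,0.03,0,0,0,0.3]]'; python3 -c "
from h import *
snap('wrist','w9')
for z in (.122,):
  print(proj('w9',[.502,-.1325,.122]))"
```

```text
time_s: 9.6
tool_pos: [0.5004, -0.1317, 0.1915]
ee_rot: [-179.8, -0.1, 82.0]
contact_force: [0.5, 1.4, 0.4]
width: 0.0556
[322.54729152 220.77752538]
```

View pics/w9.png

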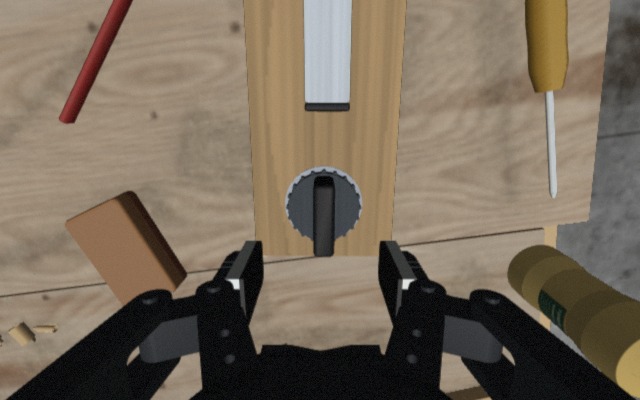

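```bash
python3 -m pendant '[[-0.001,0.0015,0.03,0,0,0,0.3],[-0.001,0.0015,0.06,0,0,0,0.3],[-0.001,0.0015,0.078,0,0,0,0.3],[-0.001,0.0015,0.078,0,0,0,0.3]]'; python3 -m pendant '[[0,0,0.003,0,0,0,-1],[0,0,0.003,0,0,0,-1],[0,0,0.003,0,0,0,-1],[0,0,0.003,0,0,0,-1],[0,0,0.003,0,0,0,-1],[0,0,0.003,0,0,0,-1]]' 90
```

```text
time_s: 10.05
tool_pos: [0.5018, -0.132, 0.1134]
ee_rot: [-179.8, -0.1, 82.1]
contact_force: [-0.9, 0.7, -0.7]
width: 0.0552
time_s: 10.65
tool_pos: [0.5021, -0.1337, 0.113]
ee_rot: [-179.9, 0.0, 82.0]
contact_force: [-5.2, -1.1, 4.2]
width: 0.0126
```

```bash
python3 -m pendant '[[0,0,0.003,0,0,0,-1],[0,0,0.006,0,0,0,-1],[0,0,0.006,0,0,0,-1]]'; python3 -m pendant '[[0,0,0.003,0,0,0,-1],[0,0,0.003,0,0,0,-1]]';  python3 -m pendant '[[0,0,0.002,0,0,0,-1],[0,0,0.002,0,0,0,-1]]'
```

```text
time_s: 10.95
tool_pos: [0.5021, -0.1343, 0.1072]
ee_rot: [-180.0, 0.1, 82.0]
contact_force: [-7.3, -2.5, 9.0]
width: 0.0125
time_s: 11.15
tool_pos: [0.502, -0.1347, 0.1043]
ee_rot: [-180.0, 0.1, 82.0]
contact_force: [-8.1, -4.1, 7.9]
width: 0.0124
time_s: 11.35
tool_pos: [0.502, -0.1349, 0.1026]
ee_rot: [-180.0, 0.1, 82.0]
contact_force: [-9.2, -5.4, 10.4]
width: 0.0125
```

```bash
python3 -m pendant '[[-0.001,-0.001,0.001,0,0,0,-1],[-0.001,-0.001,0.001,0,0,0,-1]]'; python3 -m pendant '[[0,-0.001,0.001,0,0,0,-1],[0,-0.001,0.001,0,0,0,-1]]';  python3 -m pendant '[[0,0,0.001,0,0,0,-1],[0,0,0.001,0,0,0,-1]]'
```

```text
time_s: 11.55
tool_pos: [0.5018, -0.1353, 0.1017]
ee_rot: [179.9, 0.1, 81.9]
contact_force: [-4.8, -2.0, 8.1]
width: 0.0125
time_s: 11.75
tool_pos: [0.5017, -0.1353, 0.1013]
ee_rot: [179.8, 0.1, 81.9]
contact_force: [-2.2, -1.2, 9.1]
width: 0.0123
time_s: 11.95
tool_pos: [0.5018, -0.1353, 0.101]
ee_rot: [179.8, 0.1, 82.0]
contact_force: [-4.6, -0.3, 16.0]
width: 0.0125
```

```bash
python3 -m pendant '[[0,0,-0.0003,0,0,-0.1,-1],[0,0,-0.0008,0,0,-0.2,-1],[0,0,-0.0013,0,0,-0.3,-1],[0,0,-0.0018,0,0,-0.4,-1],[0,0,-0.0018,0,0,-0.4,-1]]'; python3 -c "
from h import *
print(ctrl.sense()['wrist_torque'])
snap('wrist','w10');snap('side','s10');crop('s10',290,120,390,240,5,'s10c')"
```

```text
time_s: 12.45
tool_pos: [0.5013, -0.1352, 0.103]
ee_rot: [179.9, 0.1, 105.1]
contact_force: [-7.1, 0.7, 18.9]
width: 0.0121
[0.46570227 1.08605005 0.07595694]
```

View pics/w10.png

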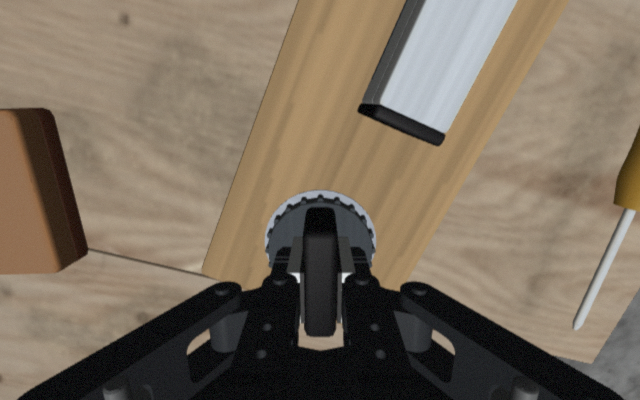

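View pics/s10c.png

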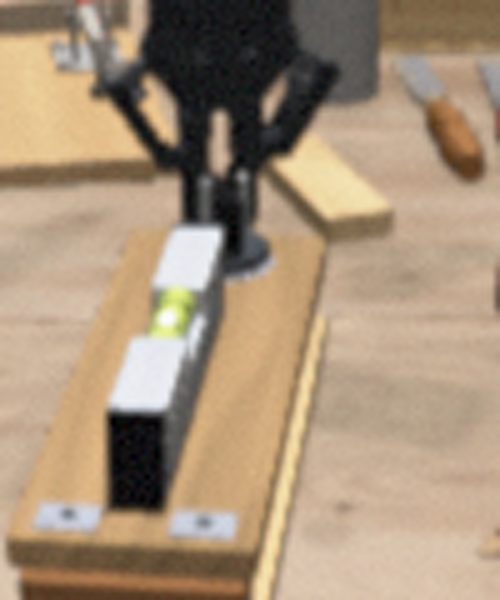

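```bash
python3 -c "
from h import *
snap('top','t10');crop('t10',230,150,430,260,4,'t10c')"
```

```text
(no output)
```

View pics/t10c.png

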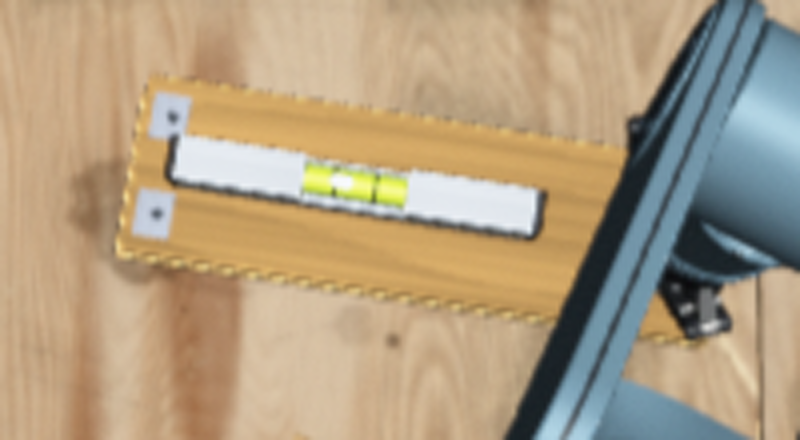

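```bash
python3 -m pendant '[[0,0,0,0,0,0,-1],[0,0,0,0,0,0,-1],[0,0,0,0,0,0,-1],[0,0,0,0,0,0,-1],[0,0,0,0,0,0,-1],[0,0,0,0,0,0,-1],[0,0,0,0,0,0,-1],[0,0,0,0,0,0,-1]]'; python3 -m pendant '[[0,0,0,0,0,0,-1],[0,0,0,0,0,0,-1],[0,0,0,0,0,0,-1],[0,0,0,0,0,0,-1],[0,0,0,0,0,0,-1],[0,0,0,0,0,0,-1]]'; python3 -c "
from h import *
snap('top','t11');crop('t11',290,175,350,215,12,'t11c')"
```

```text
time_s: 13.4
tool_pos: [0.5014, -0.1352, 0.103]
ee_rot: [179.9, 0.2, 104.9]
contact_force: [-7.3, 0.9, 17.8]
width: 0.0126
time_s: 14.0
tool_pos: [0.5014, -0.1352, 0.103]
ee_rot: [179.9, 0.2, 104.9]
contact_force: [-7.0, 0.6, 18.2]
width: 0.0123
```

View pics/t11c.png

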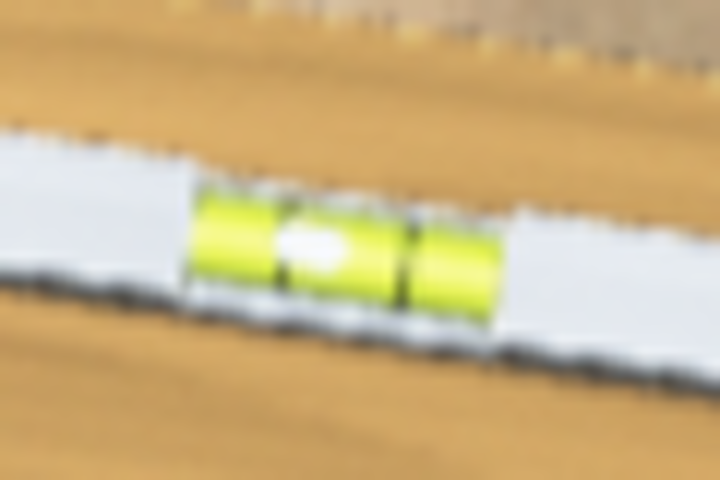

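```bash
python3 -m pendant '[[0,-0.0005,-0.0003,0,0,-0.1,-1],[0,-0.001,-0.0008,0,0,-0.2,-1],[0,-0.001,-0.0014,0,0,-0.3,-1],[0,-0.001,-0.002,0,0,-0.41,-1],[0,-0.001,-0.002,0,0,-0.41,-1],[0,-0.001,-0.002,0,0,-0.41,-1],[0,-0.001,-0.002,0,0,-0.41,-1],[0,-0.001,-0.002,0,0,-0.41,-1]]'; python3 -m pendant '[[0,0,0,0,0,0,-1],[0,0,0,0,0,0,-1],[0,0,0,0,0,0,-1],[0,0,0,0,0,0,-1],[0,0,0,0,0,0,-1],[0,0,0,0,0,0,-1],[0,0,0,0,0,0,-1],[0,0,0,0,0,0,-1]]';python3 -m pendant '[[0,0,0,0,0,0,-1],[0,0,0,0,0,0,-1],[0,0,0,0,0,0,-1],[0,0,0,0,0,0,-1],[0,0,0,0,0,0,-1],[0,0,0,0,0,0,-1]]'; python3 -c "
from h import *
snap('top','t12');crop('t12',290,175,350,215,12,'t12c')"
```

```text
time_s: 14.85
tool_pos: [0.5008, -0.1352, 0.1051]
ee_rot: [179.9, 0.2, 128.4]
contact_force: [-4.6, 1.0, 18.8]
width: 0.0126
time_s: 15.65
tool_pos: [0.5008, -0.1352, 0.1051]
ee_rot: [179.9, 0.2, 128.4]
contact_force: [-4.7, 2.7, 17.9]
width: 0.0127
time_s: 16.25
tool_pos: [0.5008, -0.1352, 0.1051]
ee_rot: [179.9, 0.2, 128.4]
contact_force: [-5.6, 2.3, 18.0]
width: 0.0125
```

View pics/t12c.png

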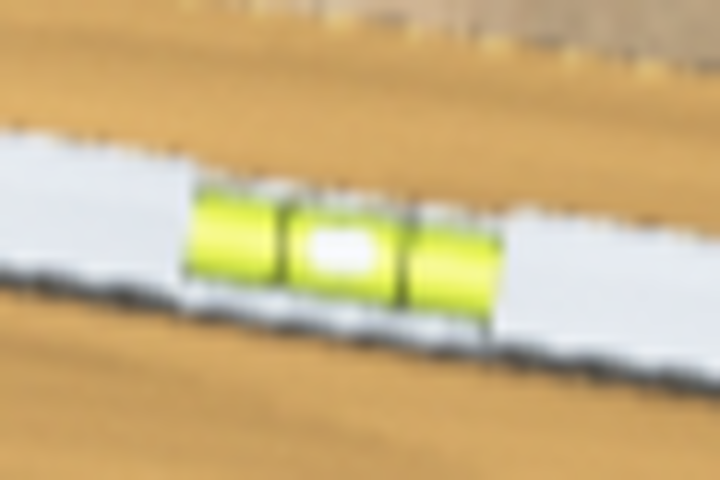

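```bash
python3 -c "
from h import *
s=ctrl.sense();print(s['contact_force'],s['width'],s['time_s']);print(ctrl.hand_in())"
```

```text
[-4.90477872  1.73474835 18.83818954] 0.012611273768720597 16.3
the job is handed in; nothing more can be done
None
```

The spirit level is on the shelf, lengthwise between the hinge and the handle, and released. I then gripped the foot handle, pressed the shelf down onto its seat and turned it about +0.81 rad (46°). The job was handed in at 16.3 s, still gripping and pressing.

**Bubble:** 1.4 s after the last turn, the top camera showed it between the two lines, about 0.5 mm from the middle towards the hinge.

**Seating:** I did not look at the foot gap itself. The shelf counts as seated because of three signs:
- The handle went down 12 mm before the force rose steeply.
- I was pressing with about 18–19 N at the end, well over the 5–7 N it takes to close.
- The bubble moved with the turn as a seated shelf should.

**Readings that were off:**
- About 5 N of sideways force stayed on the gripper.
- The grip opening read 12.6 mm on the 14 mm handle. It also read about 1 mm low on the level.

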